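# Slide a tube rack under the drop catch of a loading lane

### The arm

A 6-joint arm with a two-finger parallel gripper is mounted at the origin on a cart in front of the work surface, level with it; the furniture and walls round the work are solid. World frame = base frame: x ahead of the robot, y to its left, z up, the work surface at z = 0. Lengths are in m, angles in rad, forces in N, time in s.
With the tool pointing down it reaches from about 0.25 to 0.8 m from the base axis. Payload 3.9 kg.
Tool frame: the origin (TCP) lies between the finger pads; the fingertips stand 25 mm ahead of it and the grasp point (between the pads) lies 6 mm ahead of it; z points along the fingers, y is the line along which they close (so a half turn about z gives the same grasp; the last joint's range is limited). The gripper opens to 85 mm and grips with 20 to 120 N. Pads are 22 mm wide; open, the fingers measure 114 mm over their backs; the gripper's body (76 mm by 85 mm) begins 54 mm behind the grasp point. The pads swing forward as they close: fully open they stand 13 mm farther back than shut.
Start: joints at [-1.143, 0.26, -0.138, 1.173, 0, 1.571], TCP at [0.218, -0.478, 0.256] pointing down, gripper open.
Joint ranges: [-2.78, 2.78], [-0.83, 1.72], [-1.28, 1.37], [-1.9, 2.12], [-1.57, 1.48], [-3.14, 3.14]. Speed limits (rad/s): [2.57, 2.57, 3.14, 3.14, 3.14, 3.14].

### API

Orientations are given as a 3x3 rotation matrix whose columns are the frame's x, y, z axes.
In Python, from plant import r gives the robot as it stands.
- The arm moves only by the tool carry_out, never from a script. Its argument "commands" is a list of rows, each a list of 3 entries, a list of its own where there are three numbers: the shift along the world's x, y, z in units of 30 mm (1.0 is 30 mm), then the turn, a rotation vector about the world's x, y, z in units of 6 degrees (1.0 is 6 degrees), then the finger opening in mm, from 0 to 85.4. A call has 1 to 20 rows; each row is the pose to reach, as a shift and turn from the pose commanded when the call began; what a row does not reach only later rows make up. A row lasts 1/10 s, in which the tool goes at most 50 mm and 8.59 degrees, less where a joint would pass 70% of its speed; a pose out of reach is approached as far as the arm can. A call with a gripper value outside its range is refused whole. The fingers move at their own pace and stop on an object; "newtons" is the grip in N (left out, the last holds). Time passes only in rows, so rows that repeat a pose let the fingers close. It gives the time, the measured TCP pose, the force, the opening and the grip force at its end, in the units of the state.
- r.get_obs(): the state, without advancing time (a new reading comes with each control period).
- r.snapshot(name): name is "scene" or "top" or "wrist"; returns the picture (400x640x3 uint8, red, green, blue); there is no depth.
- r.get_calibration(name): a dict with "fx", "fy", "cx", "cy" (pixels), "extrinsics" (4x4, takes a point from camera to world coordinates). Camera axes: x right, y up, looking along -z (the intrinsics and any distortion apply to the point x, -y, -z); pixel columns grow to the right and rows downward; lengths in m; the calibration is good to about 2 mm. A picture is of the moment at which its call begins: read the wrist's pose just before it. get_calibration takes no time and is no camera call; for the wrist camera it gives the pose at the moment of the call.
- r.job_done(): hands the job in; it is judged then, once.
The state is a dict: "time": time; "joints": joint angles; "joint_vel": joint speeds; "tau": joint torques, N m; "ee_pos": TCP position; "tool_rot": TCP orientation; "wrist_force": force on the tool from outside, world axes, zero at the start; "wrist_torque": the same for the moment, N m; "width": finger opening in m; "finger_force": force on a finger pad.
Only numpy, scipy, OpenCV 4.12 (cv2) and the standard library are available. Lean on these libraries where they do the work, as an engineer would, in place of code of your own. Each camera call takes 0.05 s, during which the arm holds its last target. There are 200 camera calls.

### The job

Put the blue tube rack flat on the open end of the metal loading lane and slide it in along the lane, so that its own front edge lifts the red drop catch, until the rack has passed the catch and the catch falls shut behind it. Do not touch the catch with the gripper, push gently so that the rack is never rammed against the rails, the catch or the sprung buffer, and leave the jar, the dropper bottle and the vial standing where they are. Finish with the rack lying flat in the lane, held in by the fully dropped catch, and let go.

Things in the scene. Friction and masses are not known exactly. Their poses are not given: they have to be found in the camera images.
- rack: blue tube rack, loose, about 0.1 kg; walls 52 mm in x, 88 mm in y (long axis); end walls 26 mm, top deck 30 mm high. Origin: centre of its underside, z up. Starts flat on the bench, y within 0.6 rad of world y. Grasp it from above across the 52 mm side. Either end may go first.
- lane: loading lane fixed on the bench. Origin: on the bench (underside) on the channel's centre line; y = direction of travel, x = towards the side with the catch, z up. Aluminium plate, top at z 8 mm, x -50 to 58, y -145 to 190 mm, two low grey rails. In the channel, over 22 N between rack and lane (with catch, buffer) is ramming.
- apron (a point): fixed point on the lane (x 0, y -95 mm), on the plate's top: the middle of the open end, where the rack is put down between the rails, long axis along the lane's y. The rails here are only 6 mm high: grip the rack with the fingertips at least 8 mm above its underside and they pass over the rails.
- mouth (a point): fixed point on the lane, above its origin, on the plate's top: where the straight channel begins. Rail inner faces are 27.5 mm either side of the centre line from here on, and widen evenly to 40 mm at the open end (lane y -145 mm) to lead the rack in. Rail tops 6 mm above the plate. Post of the catch's hinge: outside the rail at lane x 41 to 47 mm, lane y -43 to 13 mm, 58 mm high.
- toe_mid (a point): fixed point on the lane (x 0, y +30 mm): mean place of the toe line (rear face of the dropped catch). The head, a dark bar with knob, hinge post, catch, buffer and end block, is clamped up to 20 mm before or past its mean; this is not measured and must be felt or seen. The catch falls when the rack's rear end is about 6 to 8 mm past the true toe line.
- buffer_mid (a point): fixed point (lane x 8, y 113, z 27 mm): mean place of the buffer's face, an 18 mm steel disc on the grey end block (47 mm high); shifts with the head. The rack meets it when its rear is 5 mm short of the toe line. 1 N at first, 0.3 N more per mm; 11 to 13 mm in (about 5 N, plus 1 to 2 N friction) the catch falls; hard stop at 14 mm, force climbs fast. It presses the rack back onto the catch.
- catch (a joint): red drop catch, 0.08 kg, falls by its weight. Rad: 0 = fully down, about 0.39 riding on the rack's top. Hinge pin 45 mm before the toe and 50 mm above the bench; covers lane x 20 to 31 mm only; push left of centre (lane x -6 mm) with the narrow side of shut fingers to clear it. Toe's lower edge 20 mm above the bench when down; its top stays below 65 mm when riding.
- jar: small jar with foil cover, 50 mm wide, 48 mm high, loose bystander standing beside the lane. Origin: centre of its underside.
- dropper: dropper bottle with red cap, 34 mm wide, 86 mm high, loose bystander standing beside the lane's open end. Origin: centre of its underside.
- vial: clear vial with white cap, 29 mm wide, 68 mm high, loose bystander standing behind the rack's starting place. Origin: centre of its underside.
Not all that is in view belongs to the job. There is more than one size of the rack; the job needs the larger.

How it is judged:
On the way, in this order (a step that is already met when the one before it is completed fails the run):
1. the rack lies flat on the lane's open end, in front of the catch (z of rack in the frame of lane between 0.005 and 0.012 m and x of rack in the frame of lane between -0.02 and 0.02 m and y of rack in the frame of lane between -0.14 and 0 m and angle between rack's own z axis and vertical below 0.1 rad and value of joint catch below 0.1 rad), for 0.1 s.
2. the rack, lying flat in the channel, holds the catch up with its own top (value of joint catch above 0.25 rad and z of rack in the frame of lane below 0.013 m and x of rack in the frame of lane between -0.006 and 0.006 m and y of rack in the frame of lane above -0.03 m and angle between rack's own z axis and vertical below 0.12 rad), for 0.1 s.
At the end, for the whole second after the job is handed in: The catch is fully down (within 0.06 rad), the rack lies flat (within 0.06 rad and 3 mm of the plate) between the rails (within 4 mm of the centre line) wholly past the catch (its centre more than 48 mm past the origin along the lane), at rest and let go (value of joint catch below 0.06 rad and y of rack in the frame of lane above 0.048 m and x of rack in the frame of lane between -0.004 and 0.004 m and z of rack in the frame of lane between 0.006 and 0.011 m and angle between rack's own z axis and vertical below 0.06 rad and linear speed of rack below 0.02 m/s); the robot touches nothing.
It fails at once if the rack, in the channel, is rammed or pressed with more than 22 N against the lane, its catch or its buffer (contact force between rack and lane above 22 N and y of rack in the frame of lane above -0.05 m).
It fails at once if the gripper touches the catch (contact force between the fingers and catch above 0.5 N).
It fails at once if a bystander is moved more than 20 mm (distance of any of jar, dropper, vial from where it was at the start of the episode above 0.02 m).
It also fails if it takes over 72 s, if anything falls off the work surface, if the arm or the gripper's body presses on something with over 40 N, if the wrist force passes 120 N, or if a joint passes its speed limit or range.

## Working session

There is one attempt and no reset: what is moved stays moved. The work goes in short steps, Python scripts to look and compute and a tool call to move; the robot and the scene stay as the last step left them, time stands still between calls to the robot, and variables do not carry over. Pictures are saved under pics/ and viewed, at most 10 in all, crops included, and the job is handed in when it is done.

Besides the shell and the picture viewer there is one more tool, called after "Call:" as name([rows], argument=value, ...), one row to a line, values as JSON. carry_out: Moves the arm, as the interface text tells. Its arguments: {"type":"object","properties":{"commands":{"type":"array","items":{"type":"array"}},"newtons":{"type":"number"}},"required":["commands"]}

```bash
mkdir -p pics; ls; python3 - <<'E'
from plant import r
import cv2,json
for n in("top","scene"):
    im=r.snapshot(n); cv2.imwrite(f"pics/{n}0.png",im[:,:,::-1])
    c=r.get_calibration(n); print(n,{k:(v if not hasattr(v,'tolist') else v.tolist()) for k,v in c.items()})
E
```

```text
pics
top {'fx': 408.29136105582506, 'fy': 408.29136105582506, 'cx': 324.5970813395089, 'cy': 200.45951031326354, 'extrinsics': [[0.001819745695519026, 0.9943547483854857, -0.10609110654923387, 0.4571710349356189], [-0.9998317032169011, -0.00012755073299984275, -0.01834527114002395, -0.09646874019310057], [-0.018255239466907148, 0.10610663548547644, 0.994187169570176, 1.01773498224589], [0.0, 0.0, 0.0, 1.0]]}
scene {'fx': 436.04808814575273, 'fy': 436.04808814575273, 'cx': 322.2946374528565, 'cy': 207.7311166082819, 'extrinsics': [[-0.8485693672237306, 0.40043561899623187, -0.34580535572576393, 0.23076325500964837], [-0.5288469815386175, -0.6223817561516358, 0.5770284392706299, 0.4148847905600416], [0.015839795674522164, 0.6725267761574333, 0.7399032613958929, 0.705723703699589], [0.0, 0.0, 0.0, 1.0]]}
```

View pics/top0.png

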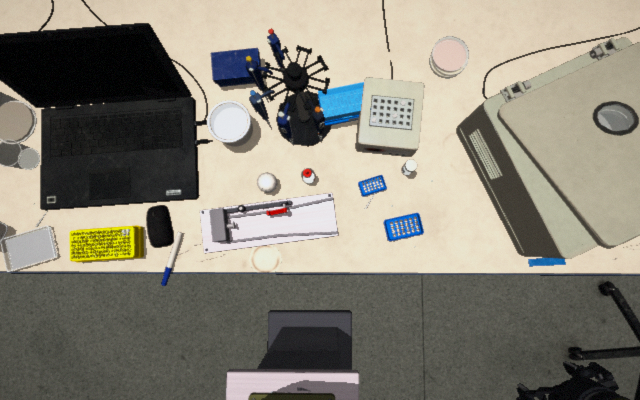

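View pics/scene0.png

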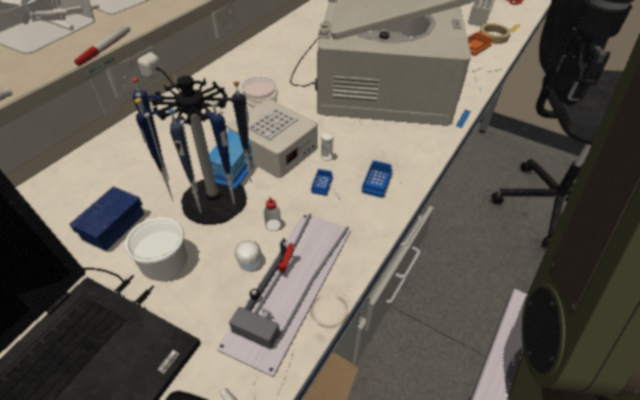

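The top view shows the lane from about px (202..338, 195..250), with its open end on the right. The large rack is at (404,227), the small one at (372,185), the vial at (410,168), the dropper at (308,175) and the jar at (267,183). I'll enlarge it next.

```bash
python3 - <<'E'
import cv2
im=cv2.imread("pics/top0.png")[160:270,195:435]
im=cv2.resize(im,None,fx=3.3333,fy=3.3333,interpolation=cv2.INTER_CUBIC)
cv2.imwrite("pics/crop0.png",im)
E
```

```text
(no output)
```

View pics/crop0.png

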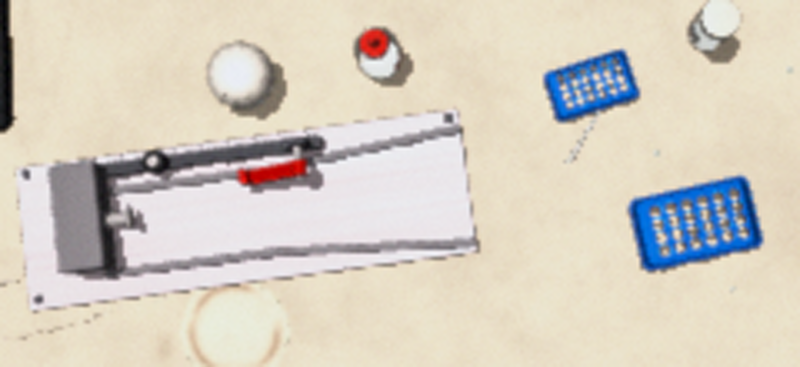

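```bash
cat > h.py <<'E'
import numpy as np, cv2
from scipy.optimize import least_squares
from plant import r
def p2w(cal,uv,z):
    E=np.array(cal["extrinsics"]); uv=np.atleast_2d(uv).astype(float)
    d=np.c_[(uv[:,0]-cal["cx"])/cal["fx"],-(uv[:,1]-cal["cy"])/cal["fy"],-np.ones(len(uv))]@E[:3,:3].T
    return (E[:3,3]+d*((z-E[2,3])/d[:,2])[:,None])
def fit(local,w):
    f=lambda q:(w[:,:2]-(local@np.array([[np.cos(q[2]),np.sin(q[2])],[-np.sin(q[2]),np.cos(q[2])]])+q[:2])).ravel()
    s=least_squares(f,[*w[:,:2].mean(0),0.1]); return s.x,s.fun.reshape(-1,2)
E
python3 - <<'E'
from h import *
c=r.get_calibration("top")
cr=lambda a:np.array(a)/3.3333+[195,160]
L,e=fit(np.array([[58,190],[58,-145],[-50,-145],[-50,190]])/1e3,p2w(c,cr([[18,170],[458,110],[478,250],[36,310]]),.008))
print("lane",L.round(4),(e*1e3).round(1).tolist())
R,e=fit(np.array([[26,44],[26,-44],[-26,-44],[-26,44]])/1e3,p2w(c,cr([[631,199],[748,177],[762,240],[647,270]]),.028))
print("rack",R.round(4),(e*1e3).round(1).tolist())
cs,sn=np.cos(L[2]),np.sin(L[2])
def lane(p): d=p[:,:2]-L[:2]; return np.c_[cs*d[:,0]+sn*d[:,1],-sn*d[:,0]+cs*d[:,1]]
for n,uv,z in[("toe",[240,178],.04),("redR",[306,166],.055),("buf",[143,218],.035),("blockfront",[100,165],.047),("dropper",[374,43],.086),("jar",[240,75],.048),("vial",[720,18],.068),("small",[592,85],.03)]:
    w=p2w(c,cr([uv]),z); print(n,w[0].round(3),lane(w).round(4))
ap=L[:2]+[-sn*-.095,cs*-.095]; print("apron",ap)
E
```

```text
lane [0.5081 0.0366 0.1374] [[-1.0, -0.8], [-1.8, 1.8], [0.9, 1.9], [2.0, -2.9]]
rack [ 0.4998 -0.2702  0.2161] [[0.2, -1.1], [-2.6, -0.1], [2.6, 2.0], [-0.2, -0.8]]
toe [0.53 0.06 0.04] [[0.0251 0.0203]]
redR [0.538 0.011 0.055] [[ 0.0257 -0.0296]]
buf [0.501 0.131 0.035] [[0.0063 0.0944]]
blockfront [0.539 0.16  0.047] [[0.0475 0.1181]]
dropper [ 0.621 -0.039  0.086] [[ 0.1012 -0.0902]]
jar [0.604 0.06  0.048] [[0.0983 0.0102]]
vial [ 0.641 -0.282  0.068] [[ 0.0884 -0.3339]]
small [ 0.599 -0.195  0.03 ] [[ 0.0585 -0.2421]]
apron [ 0.52115122 -0.05750085]
```

```bash
python3 - <<'E'
from h import *
o=r.get_obs(); print(o["time"],o["ee_pos"],o["tool_rot"].round(3).tolist() if hasattr(o["tool_rot"],'tolist') else o["tool_rot"],o["joints"],o["wrist_force"])
R=np.array([.4998,-.2702]);print("shift30",(R-np.array(o["ee_pos"])[:2])/.03)
c=r.get_calibration("wrist");print(np.array(c["extrinsics"]).round(3).tolist(),c["fx"])
E
```

```text
0.1 [ 0.21757583 -0.47717271  0.2555571 ] [[0.91, 0.415, -0.001], [0.415, -0.91, 0.002], [-0.0, -0.002, -1.0]] [-1.14298167e+00  2.60613813e-01 -1.39222556e-01  1.17271182e+00
 -1.46222876e-05  1.57079423e+00] [ 0.21595673  0.5759429  -0.63317501]
shift30 [9.40747218 6.89909042]
[[0.415, 0.877, 0.242, 0.28], [-0.91, 0.401, 0.107, -0.451], [-0.003, -0.265, 0.964, 0.372], [0.0, 0.0, 0.0, 1.0]] 332.3079406688843
```

Call:
carry_out([
  [[9.4,6.9,-2.0],[0,0,13.0],75],
  [[9.4,6.9,-2.0],[0,0,13.0],75],
  [[9.4,6.9,-2.0],[0,0,13.0],75],
  [[9.4,6.9,-2.0],[0,0,13.0],75],
  [[9.4,6.9,-2.0],[0,0,13.0],75],
  [[9.4,6.9,-2.0],[0,0,13.0],75],
  [[9.4,6.9,-2.0],[0,0,13.0],75],
  [[9.4,6.9,-2.0],[0,0,13.0],75],
  [[9.4,6.9,-2.0],[0,0,13.0],75],
  [[9.4,6.9,-2.0],[0,0,13.0],75],
  [[9.4,6.9,-2.0],[0,0,13.0],75],
  [[9.4,6.9,-2.0],[0,0,13.0],75],
  [[9.4,6.9,-2.0],[0,0,13.0],75],
], newtons=30)

```text
time: 1.4
ee_pos: [0.4994, -0.2711, 0.1964]
tool_rot: [[-0.215, 0.977, 0.0], [0.977, 0.215, -0.0], [-0.0, 0.0, -1.0]]
wrist_force: [-0.7, -0.0, 0.4]
width: 0.0752
finger_force: 0.0
```

```bash
python3 - <<'E'
from h import *
import json
c=r.get_calibration("wrist"); json.dump({k:np.array(v).tolist() for k,v in c.items()},open("w1.json","w"))
im=r.snapshot("wrist"); cv2.imwrite("pics/w1.png",im[:,:,::-1]);o=r.get_obs();print(o["ee_pos"],o["width"],o["tool_rot"].round(3).tolist())
E
```

```text
[ 0.49951717 -0.27104186  0.19644597] 0.07505351718470402 [[-0.215, 0.977, 0.0], [0.977, 0.215, -0.0], [-0.0, 0.0, -1.0]]
```

View pics/w1.png

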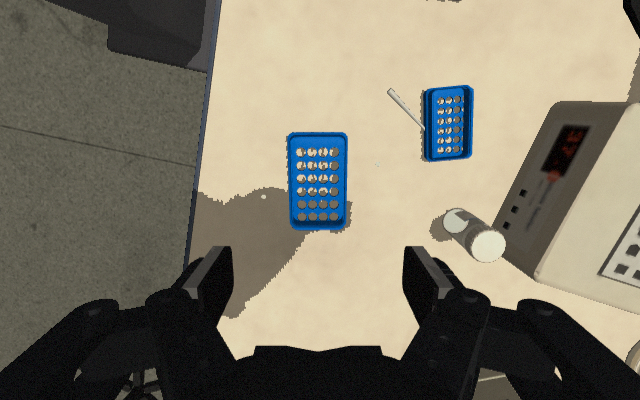

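The wrist view shows the large rack upright, with top corners at about (289,133), (347,133), (347,229) and (290,229). The small rack is at (448,122) and the vial at (475,230).

```bash
python3 - <<'E'
from h import *
import json
c={k:np.array(v) for k,v in json.load(open("w1.json")).items()}
w=p2w(c,[[289,133],[347,133],[347,229],[290,229]],.029)
print(w.round(4))
l=np.array([[-26,44],[26,44],[26,-44],[-26,-44]])/1e3
R,e=fit(l,w); print("rack",R.round(4),(e*1e3).round(1).tolist())
E
```

```text
[[ 0.4675 -0.2321  0.029 ]
 [ 0.5151 -0.2217  0.029 ]
 [ 0.5354 -0.305   0.029 ]
 [ 0.4849 -0.316   0.029 ]]
rack [ 0.5007 -0.2687  0.2204] [[1.8, -0.7], [-1.4, -1.6], [-0.3, 1.0], [-0.1, 1.3]]
```

Call:
carry_out([
  [[0.04,0.05,-1.5],[0,0,0],75],
  [[0.04,0.05,-3],[0,0,0],75],
  [[0.04,0.05,-4.3],[0,0,0],75],
  [[0.04,0.05,-5.0],[0,0,0],75],
  [[0.04,0.05,-5.35],[0,0,0],75],
  [[0.04,0.05,-5.35],[0,0,0],75],
  [[0.04,0.05,-5.35],[0,0,0],45],
  [[0.04,0.05,-5.35],[0,0,0],45],
  [[0.04,0.05,-5.35],[0,0,0],45],
  [[0.04,0.05,-5.35],[0,0,0],45],
  [[0.04,0.05,-5.35],[0,0,0],45],
  [[0.04,0.05,-5.35],[0,0,0],45],
], newtons=30)

```text
time: 2.65
ee_pos: [0.5023, -0.27, 0.0376]
tool_rot: [[-0.217, 0.976, 0.003], [0.976, 0.217, -0.002], [-0.003, 0.003, -1.0]]
wrist_force: [-0.4, 0.2, 6.6]
width: 0.051
finger_force: 32.6
```

Call:
carry_out([
  [[0,0,1],[0,0,0],45],
  [[0,0,2],[0,0,0],45],
  [[0,0,3],[0,0,0],45],
  [[0.1,1.2,3.5],[0,0,-0.2],45],
  [[0.3,2.6,3.5],[0,0,-0.4],45],
  [[0.4,4.0,3.5],[0,0,-0.79],45],
  [[0.6,5.4,3.5],[0,0,-0.79],45],
  [[0.68,6.5,3.5],[0,0,-0.79],45],
  [[0.68,7.04,3.5],[0,0,-0.79],45],
  [[0.68,7.04,3.5],[0,0,-0.79],45],
  [[0.68,7.04,3.5],[0,0,-0.79],45],
])

```text
time: 3.75
ee_pos: [0.5215, -0.0579, 0.1411]
tool_rot: [[-0.136, 0.991, 0.0], [0.991, 0.136, -0.001], [-0.001, 0.0, -1.0]]
wrist_force: [-0.3, 0.4, -0.4]
width: 0.0513
finger_force: 32.0
```

```bash
python3 - <<'E'
from h import *
import json
o=r.get_obs();print(o["ee_pos"],o["width"],o["tool_rot"].round(3).tolist())
c=r.get_calibration("wrist"); json.dump({k:np.array(v).tolist() for k,v in c.items()},open("w2.json","w"))
im=r.snapshot("wrist"); cv2.imwrite("pics/w2.png",cv2.resize(im[:,:,::-1],(800,500),interpolation=cv2.INTER_CUBIC))
E
```

```text
[ 0.52146766 -0.05794406  0.14105246] 0.051283348653221164 [[-0.136, 0.991, 0.0], [0.991, 0.136, -0.001], [-0.001, 0.0, -1.0]]
```

View pics/w2.png

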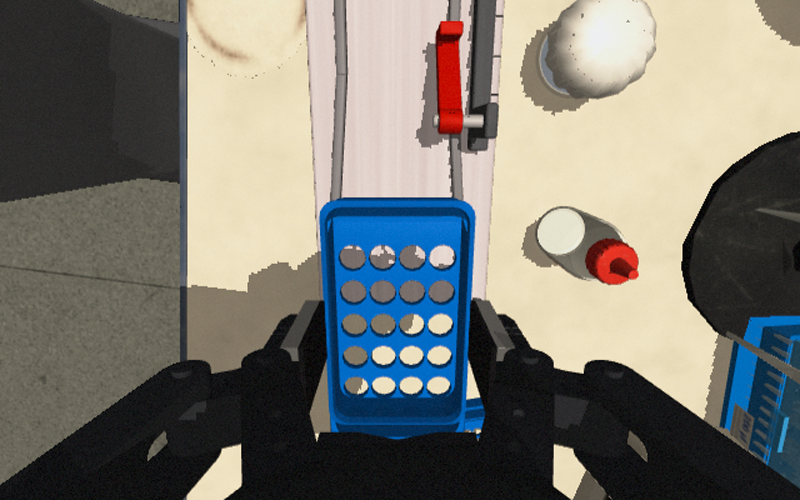

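The wrist view shows the lane ahead of the gripped rack. The left rail bend (mouth) is at about (342,75), the plate edges at (308,0)-(318,215) and (503,0)-(489,240). The red catch hinge is at (450,122) and its toe at (451,22). Bystanders are clear.

```bash
python3 - <<'E'
from h import *
import json
c={k:np.array(v) for k,v in json.load(open("w2.json")).items()}
L=np.array([.5081,.0366,.1374]);cs,sn=np.cos(L[2]),np.sin(L[2])
def lane(p): d=p[:,:2]-L[:2]; return (np.c_[cs*d[:,0]+sn*d[:,1],-sn*d[:,0]+cs*d[:,1]]*1e3).round(1)
for n,uv,z in[("Ledge -50",[[308,0],[318,215]],.008),("Redge 58",[[503,5],[489,240]],.008),("Lrail inner top -27.5",[[345,0],[347,75],[341,196]],.014),("hinge",[[450,122]],.05),("toe",[[451,22],[452,38]],.04),("toe20",[[451,22]],.02),
 ("rackfront top",[[328,199],[470,199]],.026+.141-.0376)]:
    print(n,lane(p2w(c,np.array(uv)*.8,z)).tolist())
o=r.get_obs();print("tcp",lane(np.array([o["ee_pos"]])))
E
```

```text
Ledge -50 [[-45.9, 39.3], [-46.5, -77.2]]
Redge 58 [[58.5, 36.8], [58.5, -93.0]]
Lrail inner top -27.5 [[-25.4, 37.6], [-25.6, 1.2], [-31.3, -64.8]]
hinge [[26.9, -24.3]]
toe [[27.1, 21.1], [27.8, 14.3]]
toe20 [[29.5, 25.8]]
rackfront top [[-19.8, -49.1], [24.0, -49.1]]
tcp [[  0.2 -96. ]]
```

Call:
carry_out([
  [[0,0,-1],[0,0,0],45],
  [[0,0,-2],[0,0,0],45],
  [[0,0,-2.7],[0,0,0],45],
  [[0,0,-3.0],[0,0,0],45],
  [[0,0,-3.17],[0,0,0],45],
  [[0,0,-3.17],[0,0,0],45],
  [[0,0,-3.17],[0,0,0],45],
])

```text
time: 4.5
ee_pos: [0.5225, -0.0586, 0.0467]
tool_rot: [[-0.134, 0.991, 0.002], [0.991, 0.134, -0.0], [-0.001, 0.002, -1.0]]
wrist_force: [0.5, -0.2, -0.8]
width: 0.0512
finger_force: 32.1
```

Call:
carry_out([
  [[0,0,-0.05],[0,0,0],45],
  [[0,0,-0.05],[0,0,0],45],
  [[0,0,-0.05],[0,0,0],62],
  [[0,0,-0.05],[0,0,0],62],
  [[0,0,-0.05],[0,0,0],62],
  [[0,0,-0.05],[0,0,0],62],
  [[0,0,0.6],[0,0,0],62],
  [[0,0,1.6],[0,0,0],62],
  [[0,0,2.6],[0,0,0],62],
  [[0,0,3.0],[0,0,0],62],
  [[0,0,3.0],[0,0,0],62],
])

```text
time: 5.6
ee_pos: [0.5229, -0.0581, 0.1373]
tool_rot: [[-0.135, 0.991, 0.004], [0.991, 0.135, -0.0], [-0.001, 0.004, -1.0]]
wrist_force: [-0.1, -0.7, 0.2]
width: 0.0621
finger_force: 0.0
```

```bash
python3 - <<'E'
from h import *
o=r.get_obs();print(o["ee_pos"],o["joints"].round(3))
im=r.snapshot("wrist"); cv2.imwrite("pics/w3.png",im[:,:,::-1])
E
```

```text
[ 0.52291704 -0.05813189  0.13730425] [-0.111  0.339 -0.353  0.875 -0.     1.324]
```

View pics/w3.png

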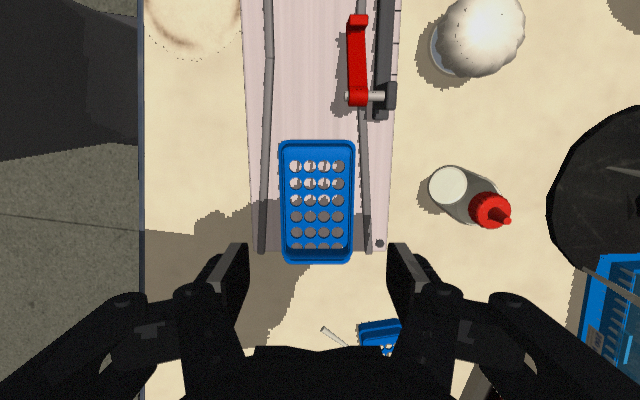

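The rack lies flat between the rails, at about px (280..353, 140..262), roughly centred. Next I turn the tool 90°, shut the fingers and go behind it.

Call:
carry_out([
  [[0.09,-1.0,0.3],[0,0,1.4],0],
  [[0.09,-2.48,0.3],[0,0,2.8],0],
  [[0.09,-2.48,0.3],[0,0,4.2],0],
  [[0.09,-2.48,0.3],[0,0,5.6],0],
  [[0.09,-2.48,0.3],[0,0,7.0],0],
  [[0.09,-2.48,0.3],[0,0,8.4],0],
  [[0.09,-2.48,0.3],[0,0,9.8],0],
  [[0.09,-2.48,0.3],[0,0,11.2],0],
  [[0.09,-2.48,0.3],[0,0,12.6],0],
  [[0.09,-2.48,0.3],[0,0,14],0],
  [[0.09,-2.48,0.3],[0,0,15],0],
  [[0.09,-2.48,-0.7],[0,0,15],0],
  [[0.09,-2.48,-1.7],[0,0,15],0],
  [[0.09,-2.48,-2.6],[0,0,15],0],
  [[0.09,-2.48,-3.24],[0,0,15],0],
  [[0.09,-2.48,-3.24],[0,0,15],0],
  [[0.09,-2.48,-3.24],[0,0,15],0],
])

```text
time: 7.35
ee_pos: [0.5228, -0.1321, 0.0372]
tool_rot: [[-0.991, -0.135, -0.003], [-0.135, 0.991, 0.001], [0.003, 0.001, -1.0]]
wrist_force: [0.3, -0.6, -0.5]
width: -0.0002
finger_force: 0.0
```

```bash
cat > st.py <<'E'
from h import *
L=np.array([.5081,.0366,.1374]);cs,sn=np.cos(L[2]),np.sin(L[2])
o=r.get_obs();d=np.array(o["ee_pos"])[:2]-L[:2];f=np.array(o["wrist_force"])
print("t",o["time"],"lane xy mm",((cs*d[0]+sn*d[1])*1e3).round(1),((-sn*d[0]+cs*d[1])*1e3).round(1),"z",o["ee_pos"][2].round(4),"Fy",(-sn*f[0]+cs*f[1]).round(2),f.round(2))
E
python3 st.py; python3 -c "
import math;cs,sn=math.cos(.1374),math.sin(.1374)
for m in (3,5,10,20,30): print(m,-sn*m/30,cs*m/30)"
```

```text
t 7.35 lane xy mm -8.5 -169.1 z 0.0372 Fy -0.63 [ 0.26 -0.6  -0.46]
3 -0.013696808429929356 0.09905754609737623
5 -0.02282801404988226 0.1650959101622937
10 -0.04565602809976452 0.3301918203245874
20 -0.09131205619952903 0.6603836406491748
30 -0.13696808429929355 0.9905754609737623
```

Call:
carry_out([
  [[0.07,0.1,0.07],[0,0,0],0],
  [[0.05,0.2,0.07],[0,0,0],0],
  [[0.04,0.3,0.07],[0,0,0],0],
  [[0.03,0.4,0.07],[0,0,0],0],
  [[0.01,0.5,0.07],[0,0,0],0],
  [[0.0,0.6,0.07],[0,0,0],0],
  [[-0.02,0.7,0.07],[0,0,0],0],
  [[-0.03,0.8,0.07],[0,0,0],0],
  [[-0.04,0.9,0.07],[0,0,0],0],
  [[-0.06,1.0,0.07],[0,0,0],0],
  [[-0.07,1.1,0.07],[0,0,0],0],
  [[-0.09,1.2,0.07],[0,0,0],0],
  [[-0.1,1.3,0.07],[0,0,0],0],
  [[-0.11,1.4,0.07],[0,0,0],0],
  [[-0.13,1.5,0.07],[0,0,0],0],
  [[-0.14,1.6,0.07],[0,0,0],0],
])

```text
time: 8.95
ee_pos: [0.5198, -0.0841, 0.0406]
tool_rot: [[-0.991, -0.135, -0.0], [-0.135, 0.991, -0.0], [0.0, -0.0, -1.0]]
wrist_force: [0.9, -1.6, 2.3]
width: -0.0002
finger_force: 1.0
```

```bash
python3 st.py; python3 - <<'E'
from h import *
im=r.snapshot("top")[160:270,195:435]
cv2.imwrite("pics/t4.png",cv2.resize(im[:,:,::-1],None,fx=3.3333,fy=3.3333,interpolation=cv2.INTER_CUBIC))
E
```

```text
t 8.95 lane xy mm -4.9 -121.2 z 0.0406 Fy -1.69 [ 0.94 -1.58  2.27]
```

View pics/t4.png

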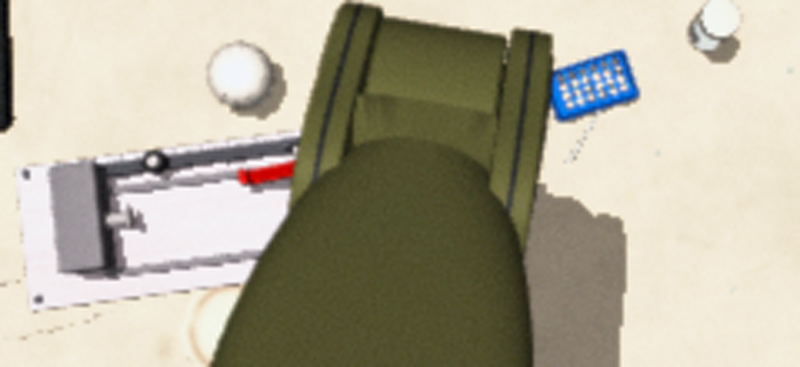

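The arm hides the rack from the top camera, with the jar and catch undisturbed. I'll go on by force.

Call:
carry_out([
  [[-0.03,0.1,0],[0,0,0],0],
  [[-0.05,0.2,0],[0,0,0],0],
  [[-0.07,0.3,0],[0,0,0],0],
  [[-0.08,0.4,0],[0,0,0],0],
  [[-0.1,0.5,0],[0,0,0],0],
  [[-0.11,0.6,0],[0,0,0],0],
  [[-0.13,0.7,0],[0,0,0],0],
  [[-0.14,0.8,0],[0,0,0],0],
  [[-0.15,0.9,0],[0,0,0],0],
  [[-0.17,1.0,0],[0,0,0],0],
])

```text
time: 10.0
ee_pos: [0.5147, -0.054, 0.0406]
tool_rot: [[-0.991, -0.135, -0.0], [-0.135, 0.991, 0.0], [0.0, 0.0, -1.0]]
wrist_force: [-0.0, -1.1, 0.9]
width: -0.0002
finger_force: 1.1
```

```bash
python3 st.py; python3 - <<'E'
from h import *
im=r.snapshot("scene")[205:385,210:370]
cv2.imwrite("pics/s5.png",cv2.resize(im[:,:,::-1],None,fx=3.3,fy=3.3,interpolation=cv2.INTER_CUBIC))
E
```

```text
t 10.0 lane xy mm -5.8 -90.6 z 0.0406 Fy -1.05 [-0.01 -1.06  0.86]
```

View pics/s5.png

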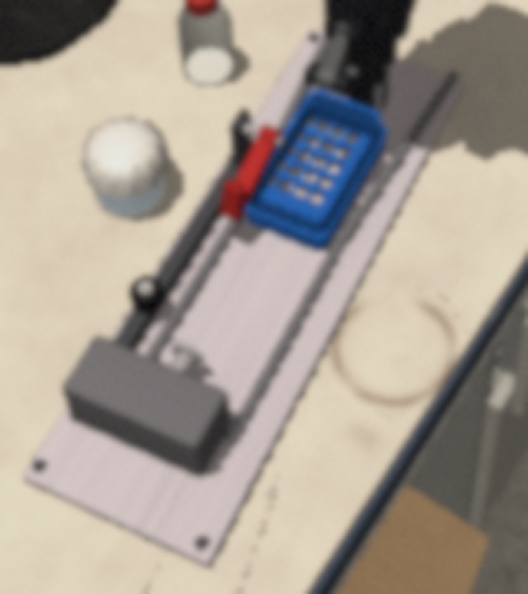

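The scene view shows the rack aligned in the channel, its front at the red catch (about (235,200) in the crop). It lies flat. I continue gently.

Call:
carry_out([
  [[-0.01,0.06,0],[0,0,0],0],
  [[-0.02,0.12,0],[0,0,0],0],
  [[-0.03,0.18,0],[0,0,0],0],
  [[-0.03,0.24,0],[0,0,0],0],
  [[-0.04,0.3,0],[0,0,0],0],
  [[-0.05,0.36,0],[0,0,0],0],
  [[-0.06,0.42,0],[0,0,0],0],
  [[-0.07,0.48,0],[0,0,0],0],
])

```text
time: 10.85
ee_pos: [0.5127, -0.0398, 0.0406]
tool_rot: [[-0.991, -0.135, -0.0], [-0.135, 0.991, 0.0], [0.0, 0.0, -1.0]]
wrist_force: [0.2, -1.1, 1.5]
width: 0.0001
finger_force: 0.8
```

Call:
carry_out([
  [[-0.01,0.06,0],[0,0,0],0],
  [[-0.02,0.12,0],[0,0,0],0],
  [[-0.03,0.18,0],[0,0,0],0],
  [[-0.03,0.24,0],[0,0,0],0],
  [[-0.04,0.3,0],[0,0,0],0],
  [[-0.05,0.36,0],[0,0,0],0],
  [[-0.06,0.42,0],[0,0,0],0],
  [[-0.07,0.48,0],[0,0,0],0],
])

```text
time: 11.65
ee_pos: [0.5105, -0.0254, 0.0406]
tool_rot: [[-0.991, -0.135, -0.0], [-0.135, 0.991, 0.0], [0.0, 0.0, -1.0]]
wrist_force: [0.3, -0.7, 0.1]
width: -0.0
finger_force: 0.7
```

```bash
python3 st.py; python3 - <<'E'
from h import *
im=r.snapshot("scene")[205:385,210:370]
cv2.imwrite("pics/s6.png",cv2.resize(im[:,:,::-1],None,fx=3.3,fy=3.3,interpolation=cv2.INTER_CUBIC))
E
```

```text
t 11.65 lane xy mm -6.1 -61.8 z 0.0406 Fy -0.75 [ 0.25 -0.73  0.08]
```

View pics/s6.png

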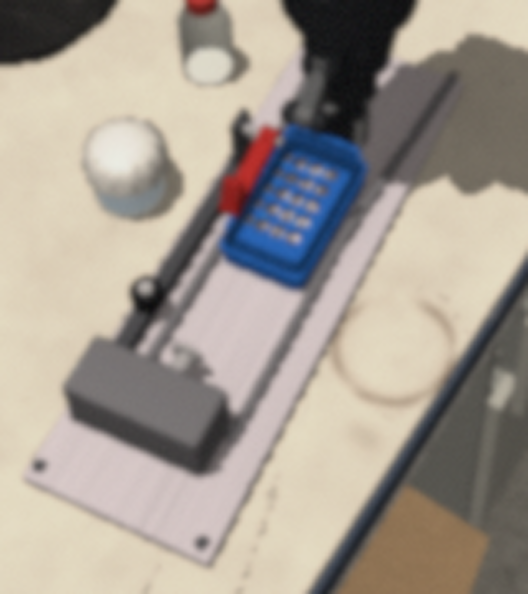

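The rack has passed under the catch and the catch rides on it at about (245,170). The rack is straight and flat. On to the buffer.

Call:
carry_out([
  [[-0.01,0.08,0],[0,0,0],0],
  [[-0.02,0.16,0],[0,0,0],0],
  [[-0.03,0.24,0],[0,0,0],0],
  [[-0.04,0.32,0],[0,0,0],0],
  [[-0.06,0.4,0],[0,0,0],0],
  [[-0.07,0.48,0],[0,0,0],0],
  [[-0.08,0.56,0],[0,0,0],0],
  [[-0.09,0.64,0],[0,0,0],0],
  [[-0.1,0.72,0],[0,0,0],0],
  [[-0.11,0.8,0],[0,0,0],0],
])

```text
time: 12.7
ee_pos: [0.5073, -0.0014, 0.0406]
tool_rot: [[-0.991, -0.135, -0.0], [-0.135, 0.991, 0.0], [0.0, 0.0, -1.0]]
wrist_force: [0.5, -0.8, 0.5]
width: 0.0001
finger_force: 0.6
```

Call:
carry_out([
  [[-0.01,0.07,0],[0,0,0],0],
  [[-0.02,0.14,0],[0,0,0],0],
  [[-0.03,0.21,0],[0,0,0],0],
  [[-0.04,0.28,0],[0,0,0],0],
  [[-0.05,0.35,0],[0,0,0],0],
  [[-0.06,0.42,0],[0,0,0],0],
  [[-0.07,0.49,0],[0,0,0],0],
  [[-0.08,0.56,0],[0,0,0],0],
  [[-0.09,0.63,0],[0,0,0],0],
  [[-0.1,0.7,0],[0,0,0],0],
])

```text
time: 13.7
ee_pos: [0.5043, 0.0196, 0.0406]
tool_rot: [[-0.991, -0.135, 0.0], [-0.135, 0.991, 0.0], [-0.0, 0.0, -1.0]]
wrist_force: [-0.1, -2.2, 0.3]
width: -0.0001
finger_force: 0.6
```

```bash
python3 st.py
```

```text
t 13.7 lane xy mm -6.1 -16.3 z 0.0406 Fy -2.19 [-0.11 -2.22  0.26]
```

Call:
carry_out([
  [[0,0.03,0],[0,0,0],0],
  [[-0.01,0.07,0],[0,0,0],0],
  [[-0.01,0.1,0],[0,0,0],0],
  [[-0.02,0.13,0],[0,0,0],0],
  [[-0.02,0.17,0],[0,0,0],0],
])

```text
time: 14.2
ee_pos: [0.5036, 0.0246, 0.0406]
tool_rot: [[-0.991, -0.135, -0.0], [-0.135, 0.991, -0.0], [0.0, -0.0, -1.0]]
wrist_force: [-0.5, 0.2, 0.2]
width: -0.0003
finger_force: 0.6
```

Call:
carry_out([
  [[0,0.03,0],[0,0,0],0],
  [[-0.01,0.07,0],[0,0,0],0],
  [[-0.01,0.1,0],[0,0,0],0],
])

```text
time: 14.5
ee_pos: [0.5034, 0.0276, 0.0406]
tool_rot: [[-0.991, -0.135, -0.0], [-0.135, 0.991, -0.0], [0.0, -0.0, -1.0]]
wrist_force: [0.8, -1.9, -0.5]
width: -0.0
finger_force: 0.6
```

```bash
python3 st.py
```

```text
t 14.5 lane xy mm -5.9 -8.2 z 0.0406 Fy -1.95 [ 0.81 -1.85 -0.47]
```

Call:
carry_out([
  [[0,0.03,0],[0,0,0],0],
  [[-0.01,0.07,0],[0,0,0],0],
  [[-0.01,0.1,0],[0,0,0],0],
  [[-0.02,0.13,0],[0,0,0],0],
  [[-0.02,0.17,0],[0,0,0],0],
])

```text
time: 15.0
ee_pos: [0.5027, 0.0327, 0.0406]
tool_rot: [[-0.991, -0.135, -0.0], [-0.135, 0.991, -0.0], [0.0, -0.0, -1.0]]
wrist_force: [0.8, 0.4, 0.1]
width: 0.0001
finger_force: 0.6
```

Call:
carry_out([
  [[0,0.03,0],[0,0,0],0],
  [[-0.01,0.07,0],[0,0,0],0],
  [[-0.01,0.1,0],[0,0,0],0],
  [[-0.02,0.13,0],[0,0,0],0],
  [[-0.02,0.17,0],[0,0,0],0],
])

```text
time: 15.5
ee_pos: [0.5021, 0.0378, 0.0406]
tool_rot: [[-0.991, -0.135, -0.0], [-0.135, 0.991, -0.0], [0.0, -0.0, -1.0]]
wrist_force: [-0.3, -0.7, -0.2]
width: 0.0002
finger_force: 0.6
```

```bash
python3 st.py;  python3 - <<'E'
from h import *
im=r.snapshot("scene")[205:385,210:370]
cv2.imwrite("pics/s7.png",cv2.resize(im[:,:,::-1],None,fx=3.3,fy=3.3,interpolation=cv2.INTER_CUBIC))
E
```

```text
t 15.5 lane xy mm -5.8 2.0 z 0.0406 Fy -0.65 [-0.31 -0.7  -0.18]
```

View pics/s7.png

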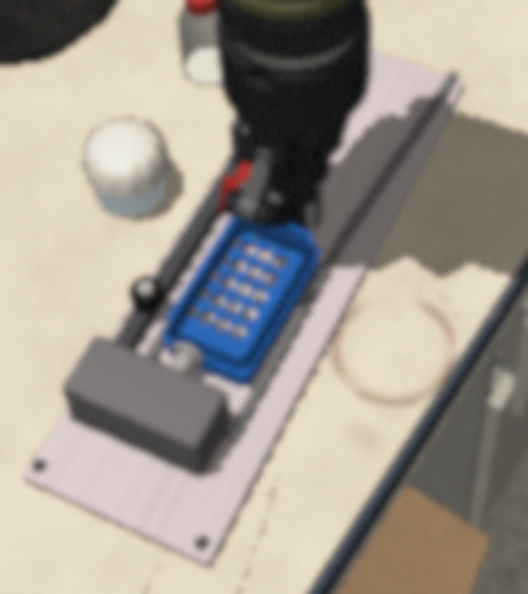

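The rack front is just at the buffer (about (185,355)), straight and flat. That was the last picture, so from here I work by force.

Call:
carry_out([
  [[0,0.03,0],[0,0,0],0],
  [[-0.01,0.07,0],[0,0,0],0],
  [[-0.01,0.1,0],[0,0,0],0],
  [[-0.02,0.13,0],[0,0,0],0],
  [[-0.02,0.17,0],[0,0,0],0],
])

```text
time: 16.05
ee_pos: [0.5016, 0.0425, 0.0406]
tool_rot: [[-0.991, -0.135, 0.0], [-0.135, 0.991, -0.001], [0.0, -0.001, -1.0]]
wrist_force: [0.6, -2.5, -0.4]
width: -0.0002
finger_force: 1.6
```

```bash
cat > fa.py <<'E'
from h import *
L=np.array([.5081,.0366,.1374]);cs,sn=np.cos(L[2]),np.sin(L[2])
F=[];Y=[];n=0
for i in range(8):
    o=r.get_obs();f=o["wrist_force"];F.append(-sn*f[0]+cs*f[1]);d=np.array(o["ee_pos"])[:2]-L[:2];Y.append([1e3*(cs*d[0]+sn*d[1]),1e3*(-sn*d[0]+cs*d[1])])
    im=r.snapshot("scene")[205:385,210:370].astype(int)
red=(im[...,0]>130)&(im[...,1]<70)&(im[...,2]<70);red[:10]=0
ys,xs=np.nonzero(red[30:100,55:100])
print("t",o["time"],"xy",np.mean(Y,0).round(2),"Fy",np.mean(F).round(2),"sd",np.std(F).round(2),"red",len(ys),ys.mean() if len(ys) else 0,xs.mean() if len(xs) else 0)
E
python3 fa.py
```

```text
t 16.4 xy [-5.61  6.94] Fy -2.58 sd 0.45 red 28 24.5 15.5
```

Call:
carry_out([
  [[0,0.03,0],[0,0,0],0],
  [[-0.01,0.07,0],[0,0,0],0],
  [[-0.01,0.1,0],[0,0,0],0],
  [[-0.02,0.13,0],[0,0,0],0],
])

```text
time: 16.85
ee_pos: [0.5011, 0.0467, 0.0406]
tool_rot: [[-0.991, -0.135, 0.0], [-0.135, 0.991, -0.0], [-0.0, -0.0, -1.0]]
wrist_force: [-0.0, -4.0, 0.7]
width: -0.0002
finger_force: 2.0
```

```bash
python3 fa.py
```

```text
t 17.2 xy [-5.63 11.05] Fy -3.87 sd 0.38 red 24 26.0 14.541666666666666
```

Call:
carry_out([
  [[0,0.03,0],[0,0,0],0],
  [[-0.01,0.07,0],[0,0,0],0],
])

```text
time: 17.45
ee_pos: [0.5008, 0.0486, 0.0406]
tool_rot: [[-0.991, -0.135, 0.0], [-0.135, 0.991, -0.0], [-0.0, -0.001, -1.0]]
wrist_force: [0.2, -4.5, 0.8]
width: -0.0002
finger_force: 2.2
```

```bash
python3 fa.py
```

```text
t 17.8 xy [-5.66 13.15] Fy -4.09 sd 0.36 red 16 26.5625 14.75
```

Call:
carry_out([
  [[0,0.03,0],[0,0,0],0],
  [[-0.01,0.07,0],[0,0,0],0],
])

```text
time: 18.05
ee_pos: [0.5004, 0.0507, 0.0406]
tool_rot: [[-0.991, -0.135, 0.0], [-0.135, 0.991, -0.001], [-0.0, -0.001, -1.0]]
wrist_force: [0.3, -4.7, -0.1]
width: 0.0003
finger_force: 2.5
```

```bash
python3 fa.py
```

```text
t 18.4 xy [-5.67 15.22] Fy -4.57 sd 0.4 red 3 29.333333333333332 14.333333333333334
```

Call:
carry_out([
  [[0,0.03,0],[0,0,0],0],
  [[0,0.03,0],[0,0,0],0],
])

```text
time: 18.65
ee_pos: [0.5004, 0.0517, 0.0406]
tool_rot: [[-0.991, -0.135, 0.0], [-0.135, 0.991, -0.0], [-0.0, -0.0, -1.0]]
wrist_force: [0.3, -5.1, 0.7]
width: 0.0004
finger_force: 2.5
```

```bash
python3 fa.py
```

```text
t 19.0 xy [-5.53 16.03] Fy -5.25 sd 0.46 red 3 29.333333333333332 14.333333333333334
```

```bash
cat >> fa.py <<'E'
for nm in("wrist","top"):
    im=r.snapshot(nm); h=cv2.cvtColor(im,cv2.COLOR_RGB2HSV)
    m=(((h[...,0]<8)|(h[...,0]>172))&(h[...,1]>170)&(h[...,2]>80)).astype(np.uint8)
    n,_,s,ce=cv2.connectedComponentsWithStats(m)
    print(nm,[(s[i].tolist(),ce[i].round(1).tolist()) for i in range(1,n) if s[i,4]>15])
E
python3 fa.py
```

```text
t 19.4 xy [-5.54 16.04] Fy -5.07 sd 0.5 red 3 29.333333333333332 14.333333333333334
wrist [([312, 328, 13, 23, 185], [317.3, 338.6])]
top [([303, 169, 8, 8, 52], [306.7, 172.4]), ([276, 208, 11, 6, 41], [281.3, 210.4])]
```

Call:
carry_out([
  [[0,0.02,0],[0,0,0],0],
  [[0,0.04,0],[0,0,0],0],
])

```text
time: 19.75
ee_pos: [0.5004, 0.0528, 0.0406]
tool_rot: [[-0.991, -0.135, 0.0], [-0.135, 0.991, -0.001], [0.0, -0.001, -1.0]]
wrist_force: [-0.6, -5.6, 0.5]
width: -0.0003
finger_force: 2.8
```

```bash
python3 fa.py
```

```text
t 20.1 xy [-5.41 17.12] Fy -5.32 sd 0.32 red 3 29.333333333333332 14.333333333333334
wrist [([312, 328, 13, 24, 175], [317.4, 340.3])]
top [([303, 169, 8, 8, 50], [306.7, 172.5]), ([275, 208, 12, 6, 45], [280.8, 210.5])]
```

Call:
carry_out([
  [[-0.01,0.02,0],[0,0,0],0],
  [[-0.02,0.04,0],[0,0,0],0],
])

```text
time: 20.45
ee_pos: [0.4998, 0.0539, 0.0406]
tool_rot: [[-0.991, -0.135, 0.0], [-0.135, 0.991, -0.001], [0.0, -0.001, -1.0]]
wrist_force: [0.2, -6.1, -0.1]
width: -0.0003
finger_force: 3.0
```

```bash
python3 fa.py
```

```text
t 20.8 xy [-5.85 18.3 ] Fy -5.91 sd 0.35 red 4 29.5 14.5
wrist [([312, 329, 13, 23, 198], [317.7, 340.6])]
top [([303, 169, 8, 8, 52], [306.7, 172.4]), ([274, 208, 13, 6, 48], [280.4, 210.6])]
```

Call:
carry_out([
  [[0,0.02,0],[0,0,0],0],
  [[0,0.03,0],[0,0,0],0],
])

```text
time: 21.15
ee_pos: [0.4998, 0.0543, 0.0406]
tool_rot: [[-0.991, -0.135, 0.0], [-0.135, 0.991, -0.002], [0.0, -0.002, -1.0]]
wrist_force: [0.8, -8.2, 0.3]
width: -0.0
finger_force: 3.9
```

```bash
python3 fa.py
```

```text
t 21.5 xy [-5.79 18.63] Fy -7.52 sd 0.58 red 3 29.333333333333332 14.333333333333334
wrist [([312, 329, 13, 23, 218], [317.5, 340.6])]
top [([303, 169, 8, 8, 51], [306.7, 172.4]), ([274, 208, 13, 6, 47], [280.3, 210.6])]
```

Call:
carry_out([
  [[0.0,-0.03,0],[0,0,0],0],
  [[0.01,-0.07,0],[0,0,0],0],
  [[0.01,-0.1,0],[0,0,0],0],
  [[0.02,-0.13,0],[0,0,0],0],
  [[0.02,-0.17,0],[0,0,0],0],
  [[0.02,-0.2,0],[0,0,0],0],
])

```text
time: 22.25
ee_pos: [0.5004, 0.0492, 0.0406]
tool_rot: [[-0.991, -0.135, -0.0], [-0.135, 0.991, 0.0], [-0.0, 0.0, -1.0]]
wrist_force: [-0.3, -2.8, -0.9]
width: 0.0001
finger_force: 1.6
```

```bash
python3 fa.py
```

```text
t 22.6 xy [-5.9  13.49] Fy -3.39 sd 0.4 red 2 29.0 14.5
wrist [([311, 328, 13, 22, 221], [317.2, 337.9])]
top [([303, 169, 8, 8, 52], [306.7, 172.4]), ([276, 208, 11, 6, 38], [281.6, 210.2])]
```

Call:
carry_out([
  [[0.0,-0.03,0],[0,0,0],0],
  [[0.01,-0.07,0],[0,0,0],0],
  [[0.01,-0.1,0],[0,0,0],0],
  [[0.02,-0.13,0],[0,0,0],0],
])

```text
time: 23.15
ee_pos: [0.5009, 0.0453, 0.0406]
tool_rot: [[-0.991, -0.135, -0.0], [-0.135, 0.991, 0.001], [0.0, 0.001, -1.0]]
wrist_force: [0.4, -1.6, 0.2]
width: -0.0
finger_force: 1.0
```

```bash
python3 fa.py
```

```text
t 23.5 xy [-5.83  9.52] Fy -2.23 sd 0.36 red 0 0 0
wrist [([311, 328, 13, 24, 252], [317.4, 339.8])]
top [([303, 169, 8, 8, 52], [306.7, 172.4]), ([278, 208, 9, 5, 31], [282.5, 210.0])]
```

Call:
carry_out([
  [[0.0,-0.03,0],[0,0,0],0],
  [[0.01,-0.06,0],[0,0,0],0],
  [[0.01,-0.06,0],[0,0,0],0],
])

```text
time: 23.95
ee_pos: [0.5013, 0.0437, 0.0406]
tool_rot: [[-0.991, -0.135, -0.0], [-0.135, 0.991, 0.001], [-0.0, 0.001, -1.0]]
wrist_force: [-0.2, 0.4, -0.5]
width: 0.0003
finger_force: 0.0
```

```bash
python3 fa.py
```

```text
t 24.3 xy [-5.78  7.87] Fy 0.08 sd 0.48 red 0 0 0
wrist [([311, 329, 14, 23, 257], [317.5, 340.3])]
top [([303, 169, 8, 8, 52], [306.7, 172.4]), ([279, 208, 8, 5, 28], [282.9, 209.9])]
```

The force dropped to zero about 10 mm back, where the catch should hold the rack. I retract.

Call:
carry_out([
  [[0.02,-0.2,0],[0,0,0],0],
  [[0.05,-0.5,0],[0,0,0],0],
  [[0.1,-1.0,0.4],[0,0,0],0],
  [[0.2,-2.0,1.4],[0,0,0],0],
  [[0.3,-3.0,2.8],[0,0,0],0],
  [[0.3,-4.2,4.0],[0,0,0],0],
  [[-1,-5.5,5.0],[0,0,0],0],
  [[-2.3,-6.8,5.5],[0,0,0],0],
  [[-3.5,-8.0,5.5],[0,0,0],0],
  [[-4.5,-9.2,5.5],[0,0,0],0],
  [[-5,-10.4,5.5],[0,0,0],0],
  [[-5,-11,5.5],[0,0,0],0],
  [[-5,-11,5.5],[0,0,0],0],
  [[-5,-11,5.5],[0,0,0],0],
])

```text
time: 25.85
ee_pos: [0.3507, -0.2871, 0.2055]
tool_rot: [[-0.991, -0.133, -0.0], [-0.133, 0.991, 0.001], [0.0, 0.001, -1.0]]
wrist_force: [-0.2, 0.2, -0.7]
width: -0.0
finger_force: 0.0
```

```bash
python3 - <<'E'
from h import *
L=np.array([.5081,.0366,.1374]);cs,sn=np.cos(L[2]),np.sin(L[2])
im=r.snapshot("top"); c=r.get_calibration("top")
old=cv2.imread("pics/top0.png")[:,:,::-1]
def comps(im,lo,hi):
    h=cv2.cvtColor(np.ascontiguousarray(im),cv2.COLOR_RGB2HSV); m=cv2.inRange(h,lo,hi)
    n,_,s,ce=cv2.connectedComponentsWithStats(m[160:270,200:435])
    return [(s[i].tolist(),ce[i].round(1).tolist()) for i in range(1,n) if s[i,4]>20]
for a in(old,im): print(comps(a,(0,150,80),(8,255,255)),comps(a,(95,150,60),(125,255,255)))
h=cv2.cvtColor(im,cv2.COLOR_RGB2HSV);m=cv2.inRange(h,(95,130,50),(125,255,255));m[:195]=0;m[250:]=0;m[:,340:]=0;m[:,:195]=0
ct=max(cv2.findContours(m,0,1)[0],key=cv2.contourArea);b=cv2.boxPoints(cv2.minAreaRect(ct));w=p2w(c,b,.034);d=w[:,:2]-L[:2]
q=np.c_[cs*d[:,0]+sn*d[:,1],-sn*d[:,0]+cs*d[:,1]]*1e3;print(q.round(1),q.mean(0))
d2=np.abs(im[160:210,200:430].astype(int)-old[160:210,200:430]).sum(2)>90;print("upper diff px",d2.sum(),np.argwhere(d2).min(0) if d2.any() else 0,np.argwhere(d2).max(0) if d2.any() else 0)
o=r.get_obs();print(o["time"],o["ee_pos"],o["wrist_force"])
E
```

```text
[([103, 9, 9, 8, 54], [106.7, 12.3]), ([67, 48, 20, 7, 83], [76.7, 51.2])] [([159, 15, 27, 21, 195], [171.4, 25.7]), ([184, 53, 39, 28, 489], [202.5, 66.7])]
[([103, 9, 8, 8, 53], [106.6, 12.3]), ([67, 48, 20, 7, 81], [76.7, 51.3])] [([159, 15, 27, 21, 188], [171.3, 25.7]), ([32, 53, 38, 26, 536], [51.1, 65.7])]
[[ 29.8 109.1]
 [ 28.   19.1]
 [-25.7  19.3]
 [-23.9 108.7]] [ 2.06809269 64.05345262]
upper diff px 0 0 0
25.9 [ 0.35088882 -0.28630638  0.20540052] [ 0.22326745 -0.52286262  1.39151882]
```

```bash
python3 -c "
from plant import r
print(r.job_done())"
```

```text
the job is handed in; nothing more can be done
None
```

The job is handed in (no verdict was returned): the rack lies in the lane about 64 mm past the origin, held by the catch, which matches its starting (fully down) image, with the bystanders unmoved and the gripper clear, at 25.9 s.

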